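Load the full polishing barrel and run the tumbler up

TASK

One of the two sealed polishing barrels in the wooden rack is loaded and heavy, the other is practically empty, and they look the same: feel which is the heavy one and lay it on the tumbler's two rollers, between the bearing plates, without dropping it; the light one stays in, or goes back into, the rack. Then, with the clear cover over the speed dial flipped fully open so that it stays up, turn the dial clockwise to its stop, and leave the cover open and the other things on the bench undisturbed.

Things in the scene. Friction and masses are not known exactly. Their poses are not given: they have to be found in the camera images.
- barrel_a_mid (a point): centre of one of two identical sealed dark barrels lying level in the rack, 51 mm above the table. Octagonal body 60 mm across flats, 82 mm long, between two round black rubber rims of 72 mm diameter, 14 mm thick; 110 mm over the rims, plus an 8 mm wing nut at -x. x runs along the barrel. At the start a flat lies on each side and on top: grip the body across its flats, at right angles to x.
- barrel_b_mid (a point): centre of the other barrel, same shape and axes as barrel_a_mid.
- barrel_a: the same barrel as barrel_a_mid (origin at its centre). The loaded barrel weighs 0.6 to 0.8 kg in all, the empty one about 0.2 kg; which is which changes from start to start and cannot be seen.
- barrel_b: the same barrel as barrel_b_mid (origin at its centre), loaded or empty, as for barrel_a.
- berth0 (a point): where a barrel's centre lies when it rests in one berth of the fixed wooden rack (board 125 x 235 mm, 12 mm thick, with 10 mm high slats either side of each berth). x runs along the barrel; the berths are 105 mm apart along y. The slats begin 24.5 mm either side of the berth's centre line, their tops 26 mm below this point.
- berth1 (a point): the same for the other berth.
- tumbler: the fixed barrel tumbler, footprint 170 (x) x 300 (y) mm, origin at the centre of its underside, z up. Its -y half is the open roller bay, its +y half the grey motor housing, 144 mm wide, whose flat top (100 mm above the origin) carries the speed dial under a clear hinged cover; the housing's front wall is at x = -60 mm.
- bay (a point): where a barrel's centre lies when its rims rest on both rollers, 101 mm above the tumbler's origin; axes as the tumbler's. The barrel must lie along y. Two free-turning rubber rollers (22 mm diameter) run along y, 39 mm below this point and 26 mm to either side in x; bearing plates stand 63 mm away in +y and -y (8 mm of play at each barrel end), their tops 16 mm below this point.
- cover_tab (a point): grip point of the grey lift tab on the front of the clear cover: tab 44 mm wide along y, 11 mm thick, standing out 44 mm; this point is 30 mm out from the cover's front. With the cover shut it is 138 mm in front (-x) of the hinge and 34 mm above it, free air below. It turns with the cover; pinched along y by its two ends it pivots between the fingers.
- cover_hinge (a point): middle of the cover's hinge line (along y), at the back edge of the cover on the housing's top. The clear cover is a hood 108 mm deep, 104 mm wide, 54 mm high.
- cover (a joint): angle of the cover about the hinge's y axis: 0 shut over the dial, grows as the front swings up and back, stop at 1.8 rad. It weighs 0.11 kg: let go below about 1.1 rad it falls shut, beyond that it falls open to its stop and stays.
- dial_grip (a point): on the dial's upright axis at the height to grip. The dial is a black knob of 60 mm diameter with an upright bar grip 57 mm long, 14 mm wide, 32 mm high; this point is 7 mm below the bar's top and 37 mm above the housing's top; its x axis runs along the bar and turns with it. It is 55 mm from the hinge line, in the middle of the cover.
- dial (a joint): angle of the dial in rad: grows as it is turned clockwise seen from above, stop at 4.4, starts between 3.0 and 3.5. It takes about 0.06 Nm to turn, and stays where it is left; at the stop it goes no farther.
- jar: bystander: glass jar with a brush in it, 68 mm diameter, 92 mm high, origin under its centre.
- sprayer: bystander: white pump bottle with a blue head, 62 mm diameter, 193 mm high, origin under its centre.
- reel: bystander: reel of solder standing on its flange, 60 mm diameter, 48 mm high, origin under its centre.
- scissors: bystander: scissors lying flat, 165 mm long along x, 8 mm high, origin at the pivot on the underside.
- pliers: bystander: blue-handled pliers lying flat, 180 mm long along x, 12 mm high, origin near the middle on the underside.
- tip_tin: bystander: round steel tin, 68 mm diameter, 35 mm high, origin under its centre.
Mind the look-alikes: they are no part of the job. Leave any orange or turquoise look-alike of the barrel_a alone.

How it is judged (in metres and radians):
On the way, in this order (a step that is already met when the one before it is completed fails the run):
1. the heavy barrel lies at rest on the rollers (((distance between barrel_a_mid and bay below 0.014 m and angle between the x axis of barrel_a_mid and the y axis of bay, either way round below 0.1 rad and contact force between barrel_a and tumbler above 4.3 N and linear speed of barrel_a below 0.03 m/s) or (distance between barrel_b_mid and bay below 0.014 m and angle between the x axis of barrel_b_mid and the y axis of bay, either way round below 0.1 rad and contact force between barrel_b and tumbler above 4.3 N and linear speed of barrel_b below 0.03 m/s))), for 0.2 s.
2. with the cover open, the dial is at its clockwise stop (value of joint cover above 1.4 rad and value of joint dial above 4.28 rad), for 0.2 s.
At the end, for the whole second after the job is handed in: Heavy barrel still on both rollers, centre within 14 mm of the bay point, along them to 0.1 rad; light barrel still in a rack berth (centre within 15 mm, along it to 0.15 rad); cover open beyond 1.4 rad; dial within 0.12 rad of its clockwise stop (all of step 2 and (((distance between barrel_a_mid and bay below 0.014 m and angle between the x axis of barrel_a_mid and the y axis of bay, either way round below 0.1 rad and contact force between barrel_a and tumbler above 4.3 N and linear speed of barrel_a below 0.03 m/s) and ((distance between barrel_b_mid and berth0 below 0.015 m or distance between barrel_b_mid and berth1 below 0.015 m) and angle between the x axis of barrel_b_mid and the x axis of berth0, either way round below 0.15 rad and linear speed of barrel_b below 0.03 m/s)) or ((distance between barrel_b_mid and bay below 0.014 m and angle between the x axis of barrel_b_mid and the y axis of bay, either way round below 0.1 rad and contact force between barrel_b and tumbler above 4.3 N and linear speed of barrel_b below 0.03 m/s) and ((distance between barrel_a_mid and berth0 below 0.015 m or distance between barrel_a_mid and berth1 below 0.015 m) and angle between the x axis of barrel_a_mid and the x axis of berth0, either way round below 0.15 rad and linear speed of barrel_a below 0.03 m/s)))); the robot touches nothing.
It fails at once if a bystander on the bench is pushed more than 30 mm (distance of any of jar, sprayer, reel, scissors, pliers, tip_tin from where it was at the start of the episode above 0.03 m).
It fails at once if a barrel is dropped (falls faster than 0.6 m/s with no finger on it) ((linear speed of barrel_a above 0.6 m/s and contact force between the fingers and barrel_a below 0.1 N) or (linear speed of barrel_b above 0.6 m/s and contact force between the fingers and barrel_b below 0.1 N)).
It also fails if it takes over 72 s, if anything falls off the work surface, if the arm or the gripper's body presses on something with over 40 N, if the wrist force passes 120 N, or if a joint passes its speed limit or range.

ROBOT

A 7-joint arm with a two-finger parallel gripper is mounted at the origin on the work surface. World frame = base frame: x ahead of the robot, y to its left, z up, the work surface at z = 0. Lengths are in mm, angles in rad, forces in N, time in s.
With the tool pointing down it reaches from about 425 to 875 mm from the base axis. Payload 4.7 kg.
Tool frame: the origin (TCP) lies midway between the tips of the shut fingers; the grasp point (between the pads) lies behind it (robot.grip_depth is the z of the grasp point in the tool frame, in mm); z points along the fingers, y is the direction in which the jaws open and shut (so a half turn about z gives the same grasp; the last joint's range is limited). The gripper opens to 87 mm and grips with 3 to 60 N. Pads are 19 mm wide; open, the fingers measure 117 mm over their backs; the gripper's body (75 mm by 190 mm) begins 51 mm behind the grasp point.
Start: joints at [-1.322, 0.321, -0.07, 1.45, 0.023, 1.371, -0.057], TCP at [151.248, 632.179, 222.587] pointing down, gripper open.
Joint ranges: [-2.86, 2.86], [-0.3, 2.09], [-1.38, 1.24], [0.06, 2.45], [-1.56, 4.7], [0.09, 2.05], [-2.69, 2.69]. Speed limits (rad/s): [2.57, 2.57, 3.14, 3.14, 3.14, 3.14, 3.14].

INTERFACE

Orientations are given as a unit quaternion [w, x, y, z].
In Python, from bench import robot gives the robot as it stands. Calls block until the motion is done:
- robot.movep(position, orientation): joint-space move of the TCP to a pose.
- robot.line_to(position, attitude=None, max_speed=150, contact_N=None): straight line of the TCP; attitude=None keeps the orientation; max_speed is the mean speed in mm/s. With contact_N (N) it stops when the force on the tool has changed by that much, and returns True; else False.
- robot.move_joints(angles): joint-space move.
- robot.gripper_to(opening, strength=None): finger opening in mm; strength is the grip in N (None keeps the last); returns when the fingers have stopped.
- robot.pause(seconds).
- robot.ik(position, orientation): joint angles nearest the present ones, or None.
- robot.camera(name): name is "side" or "top" or "wrist"; returns the picture (420x560x3 uint8, red, green, blue); there is no depth.
- robot.get_calibration(name): a dict with "fx", "fy", "cx", "cy" (pixels), "extrinsics" (4x4, takes a point from camera to world coordinates). Camera axes: x right, y down, z forward; pixel columns grow to the right and rows downward; lengths in mm; the calibration is good to about 2 mm. The wrist camera is an equidistant fisheye: a pixel r from the principal point sees the ray r / f radians off the axis. A picture is of the moment at which its call begins: read the wrist's pose just before it. get_calibration takes no time and is no camera call; for the wrist camera it gives the pose at the moment of the call.
A pose or a line that the arm cannot do raises robot.IKError and nothing moves.
- robot.job_done(): hands the job in, once; it reports no verdict.
Readings, each from a call of its own:
- robot.current_clock(): time.
- robot.current_joint_positions(): joint angles.
- robot.current_qvel(): joint speeds.
- robot.current_effort(): joint torques, N m.
- robot.current_ee_pos(): TCP position.
- robot.current_tcp_rot(): TCP orientation.
- robot.current_force(): force on the tool from outside, world axes, zero at the start.
- robot.current_moment(): the same for the moment, N m.
- robot.current_grip_width(): finger opening in mm.
Only numpy, scipy, OpenCV 4.12 (cv2) and the standard library are available. Lean on these libraries where they do the work, as an engineer would, in place of code of your own. Each camera call takes 0.05 s, during which the arm holds its last target. There are 200 camera calls.

## Working session

There is one attempt and no reset: what is moved stays moved. The work goes in short steps, each a Python script; the robot and the scene stay as the last script left them, time stands still between calls to the robot, and variables do not carry over. Pictures are saved under pics/ and viewed, about 8 in all and at most 12, crops included, and the job is handed in when it is done.

```bash
ls; mkdir -p pics
python3 - <<'E'
from bench import robot
import cv2,numpy as np
for n in("top","side"):
    cv2.imwrite(f"pics/{n}0.png",cv2.resize(robot.camera(n)[:,:,::-1],(800,600),interpolation=cv2.INTER_CUBIC))
    c=robot.get_calibration(n);print(n,c['fx'],c['fy'],c['cx'],c['cy'],np.round(c['extrinsics'],3).tolist())
print(robot.grip_depth,robot.current_tcp_rot(),robot.current_clock())
E
```

```text
pics
top 396.64146025227285 396.64146025227285 278.59350335948386 219.5984797254243 [[-0.012, -0.983, 0.182, 322.001], [-1.0, 0.016, 0.022, -113.222], [-0.024, -0.182, -0.983, 1214.052], [0.0, 0.0, 0.0, 1.0]]
side 412.38421771345986 412.38421771345986 278.6535335373446 210.8678092706099 [[0.832, -0.403, 0.381, 19.92], [-0.555, -0.604, 0.573, -854.122], [-0.001, -0.688, -0.726, 1056.957], [0.0, 0.0, 0.0, 1.0]]
-18.700000000000003 [-4.70566143e-05  1.17108800e-01  9.93118726e-01 -8.50644890e-04] 0.1
```

View pics/top0.png

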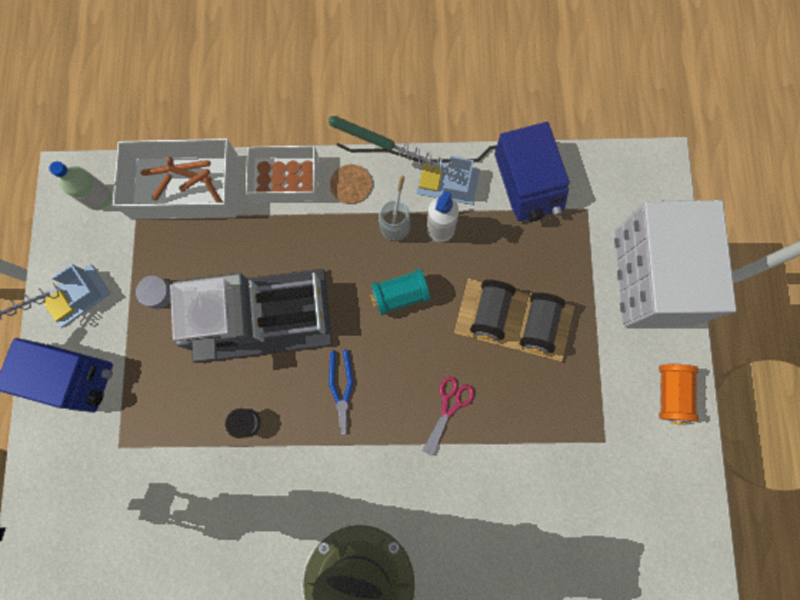

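View pics/side0.png

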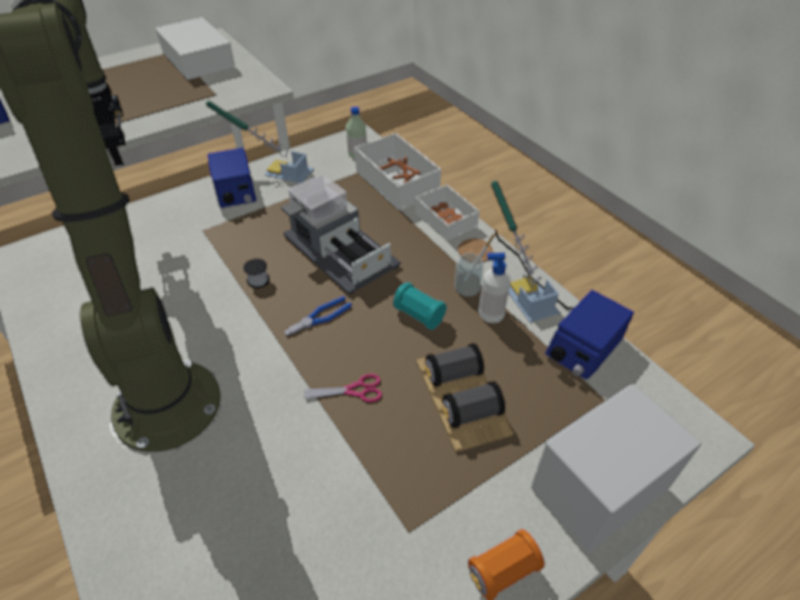

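The top view shows two dark barrels in the rack at (493,310) and (542,322). The look-alikes are turquoise at (400,292) and orange at (678,393), and I leave both alone. The tumbler has its roller bay at (288,305), the cover at (207,308) and the tab at (204,349). Next I check the barrels and tumbler in close crops.

Run:
```python
from bench import robot
import cv2,numpy as np
im=robot.camera("top")[:,:,::-1]
def crop(im,x0,y0,w,h,s):
    c=cv2.resize(im[y0:y0+h,x0:x0+w],None,fx=s,fy=s,interpolation=cv2.INTER_CUBIC)
    for x in range(0,w,10): cv2.putText(c,str(x0+x),(x*s,8),0,.3,(0,255,255),1);cv2.line(c,(x*s,10),(x*s,14),(0,255,255),1)
    for y in range(10,h,10): cv2.putText(c,str(y0+y),(0,y*s+3),0,.3,(0,255,255),1)
    return c
a=crop(im,110,180,130,75,6);b=crop(im,310,185,100,75,6)[:, :]
o=np.zeros((600,800,3),np.uint8)
a=crop(im,112,182,132,74,6);o[:444,:792]=a
cv2.imwrite("pics/a.png",o[:450]);cv2.imwrite("pics/b.png",crop(im,312,188,96,66,8))
```

```text
(no output)
```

View pics/a.png

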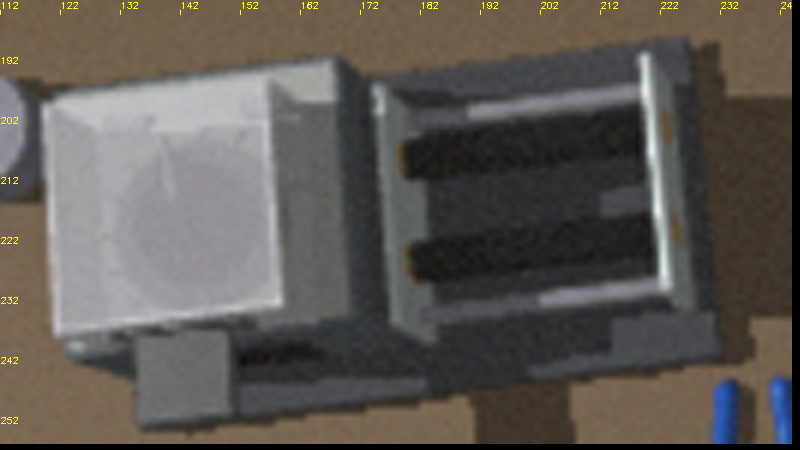

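View pics/b.png

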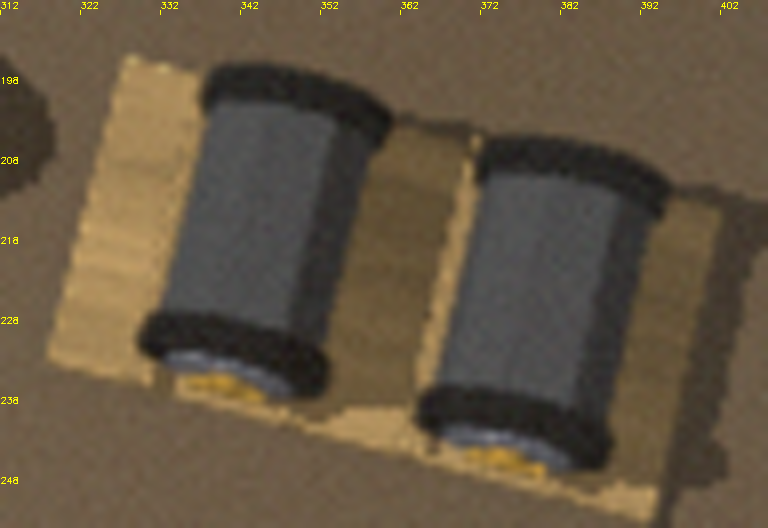

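```bash
cat > h.py <<'E'
from bench import robot
import numpy as np,cv2
def px2w(name,uv,z,cal=None):
    c=cal or robot.get_calibration(name);E=np.array(c['extrinsics'])
    d=np.array([(uv[0]-c['cx'])/c['fx'],(uv[1]-c['cy'])/c['fy'],1.])
    d=E[:3,:3]@d;o=E[:3,3];return o+d*(z-o[2])/d[2]
def quat(yaw,tilt=0.):
    """tool down, jaw (tool y) direction at world angle yaw"""
    from scipy.spatial.transform import Rotation as R
    y=np.array([np.cos(yaw),np.sin(yaw),0]);z=np.array([0,0,-1.]);x=np.cross(y,z)
    q=R.from_matrix(np.c_[x,y,z]).as_quat();return q[[3,0,1,2]]
E
python3 - <<'E'
from h import *
def T(lst,s,x0,y0,z):
    P=np.array([px2w("top",(u/s+x0,v/s+y0),z) for u,v in lst]);print(np.round(P,1).tolist());return P
ang=lambda a,b:np.degrees(np.arctan2(*(b-a)[[1,0]]))
r=T([(128,55),(48,360),(655,518),(720,208)],8,312,188,12)
print("rack c",r.mean(0),"sizes",np.linalg.norm(r-np.roll(r,-1,0),axis=1),"xang",ang(r[1],r[0]),ang(r[2],r[3]),"yang",ang(r[3],r[0]),ang(r[2],r[1]))
# barrel top flats z=81: flat top left/right edges
b1=T([(208,105),(325,110),(290,318),(163,310)],8,312,188,77);print(b1.mean(0))
b2=T([(483,172),(608,182),(572,398),(440,390)],8,312,188,77);print(b2.mean(0))
print("cover top z154");c=T([(43,105),(268,82),(282,305),(55,335)],6,112,182,154);print(c.mean(0),np.linalg.norm(c-np.roll(c,-1,0),axis=1),ang(c[3],c[0]),ang(c[2],c[1]),ang(c[1],c[0]),ang(c[2],c[3]))
t=T([(137,335),(230,330),(235,415),(140,425)],6,112,182,140);print("tab",t.mean(0))
print("plate tops z85");p=T([(380,85),(645,55),(665,290)],6,112,182,85)
print(ang(p[2],p[1]))
print("rollers z66");q=T([(403,158),(645,125),(410,262),(657,230)],6,112,182,66);print(ang(q[1],q[0]),ang(q[3],q[2]),q.mean(0))
E
```

```text
[[620.4, -241.4, 12.0], [501.2, -206.8, 12.0], [437.5, -433.2, 12.0], [556.1, -465.6, 12.0]]
rack c [ 528.79620832 -336.73156076   12.        ] sizes [124.19758844 235.21939167 122.93997775 233.30423131] xang -16.17174684682915 -15.28239071342684 yang 73.98735623616184 74.2960077119721
[[584.9, -263.0, 77.0], [582.3, -305.6, 77.0], [505.5, -289.5, 77.0], [509.1, -243.8, 77.0]]
[ 545.46970044 -275.46306431   77.        ]
[[558.2, -361.8, 77.0], [553.7, -406.8, 77.0], [474.8, -389.1, 77.0], [478.4, -342.1, 77.0]]
[ 516.2825477  -374.92979994   77.        ]
cover top z154
[[582.3, 351.4, 154.0], [591.4, 247.2, 154.0], [487.1, 236.1, 154.0], [474.9, 339.3, 154.0]]
[533.91609037 293.49804934 154.        ] [104.67609169 104.8421835  103.88585334 108.03535454] 6.459067795100656 6.045747625132163 94.97581929730795 96.72732674136935
[[476.4, 307.2, 140.0], [478.0, 264.3, 140.0], [438.9, 260.1, 140.0], [434.9, 303.6, 140.0]]
tab [457.05386934 283.79756821 140.        ]
plate tops z85
[[606.4, 215.1, 85.0], [619.2, 84.7, 85.0], [502.3, 73.2, 85.0]]
5.606210152167053
rollers z66
[[573.7, 207.8, 66.0], [588.4, 87.5, 66.0], [521.2, 202.5, 66.0], [535.3, 80.7, 66.0]]
96.9704906913005 96.57757240070636 [554.65235288 144.63432473  66.        ]
```

Sizes match the spec: rack 124x235, cover 105x105, and the tab is where it should be. I estimate berths at (543,-286) and (514,-387), the bay at (554,145), the hinge at (588,299) and the dial at (533,293). Now I move, grip the first barrel and weigh it.

```bash
cat >> h.py <<'E'
RA=np.radians(-15.9);RC=np.array([528.8,-336.7])
ry=np.array([-np.sin(RA),np.cos(RA)])
B=[RC+52.5*ry,RC-52.5*ry]
TA=np.radians(6.2);tx=np.array([np.cos(TA),np.sin(TA)]);ty=np.array([-tx[1],tx[0]])
BAY=np.array([554.2,144.6]);HINGE=np.array([587.6,299.3]);DIAL=HINGE-55*tx
QR=quat(RA+np.pi/2)
P=lambda xy,z:[float(xy[0]),float(xy[1]),float(z)]
def st():
    print("t",round(robot.current_clock(),2),"p",np.round(robot.current_ee_pos(),1),"F",np.round(robot.current_force(),2),"w",round(robot.current_grip_width(),1))
E
python3 - <<'E'
from h import *
print(B)
for n,xy,z in (("bay",BAY,82),("bay up",BAY,260)):
    for a in (TA,TA+np.pi): 
        q=robot.ik(P(xy,z),quat(a)); print(n,None if q is None else np.round(q,2))
p=robot.current_ee_pos();robot.line_to(P(p,290),max_speed=200)
robot.movep(P(B[0],290),QR);st()
cv2.imwrite("pics/w0.png",robot.camera("wrist")[:,:,::-1])
robot.line_to(P(B[0],110),max_speed=200);st()
robot.line_to(P(B[0],33),max_speed=80,contact_N=8);st()
f0=robot.current_force()[2]
robot.gripper_to(50,40);st()
robot.line_to(P(B[0],63),max_speed=60);robot.pause(.4);st()
f1=np.mean([robot.current_force()[2] for _ in range(5)]);print("weight",f0-f1)
E
```

```text
[array([ 543.18285898, -286.20858125]), array([ 514.41714102, -387.19141875])]
bay [-0.72  0.29  0.49  1.83 -0.15  1.06 -0.07]
bay [ 0.63  0.55 -1.18  1.78  0.55  1.19  2.54]
bay up [-0.76  0.15  0.51  1.61 -0.07  1.41 -0.13]
bay up [ 0.73  0.4  -1.31  1.56  0.39  1.48  2.65]
t 4.11 p [ 543.7 -285.2  289.9] F [0.09 0.02 0.06] w 86.9
t 5.21 p [ 544.  -286.8  111.4] F [ 0.43  0.08 -0.19] w 86.9
t 6.32 p [ 543.7 -286.5   33.6] F [ 0.99 -0.55 -0.47] w 86.9
t 6.91 p [ 544.3 -282.9   33.2] F [0.39 5.28 2.81] w 59.6
t 7.96 p [ 543.1 -286.2   62.8] F [-0.44 -0.86 -7.02] w 59.8
weight 6.553517912385654
```

View pics/w0.png

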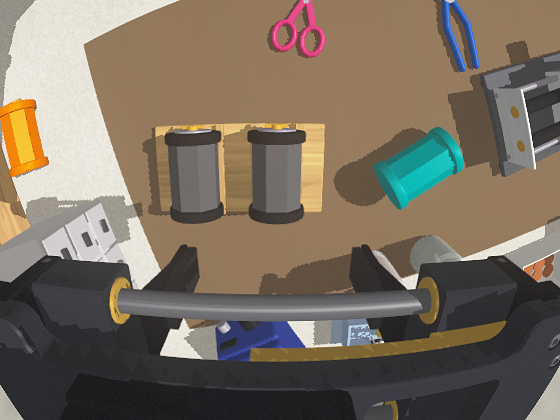

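The wrist view shows the rack's two dark barrels at (193,177) and (277,177), under the gripper. The gripped one weighs about 6.6–7 N, so it is the heavy one. I carry it to the bay and look before lowering.

Run:
```python
from h import *
robot.line_to(P(B[0],290),max_speed=200);st()
robot.movep(P(BAY,290),quat(TA));st()
robot.line_to(P(BAY,130),max_speed=150);robot.pause(.2);st();print(np.round(robot.current_joint_positions(),2))
a=robot.camera("wrist")[:,:,::-1];b=robot.camera("top")[:,:,::-1];s=robot.camera("side")[:,:,::-1]
b=cv2.resize(b[170:275,100:260],(420*160//105,420))
s=cv2.resize(s[110:215,170:300],(520,420))
cv2.imwrite("pics/w1.png",cv2.resize(np.hstack([a[60:,:],cv2.resize(s,(446,360))]),None,fx=.795,fy=.795))
```

```text
t 9.24 p [ 542.5 -285.8  288.4] F [-0.75 -0.16 -7.47] w 59.7
t 10.97 p [554.5 143.1 289.8] F [-0.57  0.29 -6.74] w 60.0
t 12.39 p [554.8 144.8 130.9] F [-0.27  0.05 -7.6 ] w 59.5
[-0.51  0.22  0.24  1.77 -0.06  1.15 -0.15]
```

View pics/w1.png

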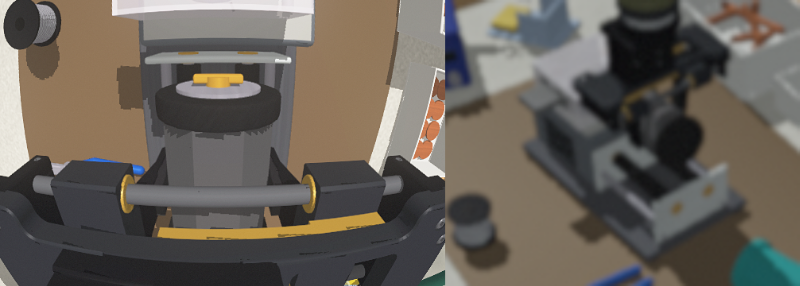

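Laterally the barrel is centred over the bay: rim at x≈218, plate at x≈217. I check the axial position by projecting the plate's edge at (217,60), then lower.

Run:
```python
from h import *
c=robot.get_calibration("wrist");E=np.array(c['extrinsics'])
def ray(uv,z):
    v=np.array([uv[0]-c['cx'],uv[1]-c['cy']]);r=np.hypot(*v);t=r/c['fx'];d=np.r_[v/r*np.sin(t),np.cos(t)]
    d=E[:3,:3]@d;o=E[:3,3];p=o+d*(z-o[2])/d[2];q=p[:2]-BAY;return np.round([q@tx,q@ty],1)
k=lambda u,v:(u/.795,v/.795+60)
print("plate top edges local",[ray(k(*u),85).tolist() for u in((148,63),(217,62),(290,61),(217,53))])
z=robot.current_ee_pos()[2]+17.6
print("rim lower/nut", ray(k(218,80),z), ray(k(218,85),z+20))
```

```text
plate top edges local [[-58.0, 65.3], [-1.6, 65.1], [58.1, 67.1], [-1.6, 72.3]]
rim lower/nut [-0.8 60.9] [-0.8 61.8]
```

Run:
```python
from h import *
T=BAY+1.0*ty
robot.line_to(P(T,98),max_speed=80);st()
h=robot.line_to(P(T,78),max_speed=25,contact_N=4);print(h);st()
robot.gripper_to(66,20);robot.pause(.2);st()
robot.gripper_to(86);robot.pause(.2);st()
robot.line_to(P(T,200),max_speed=120);robot.pause(.1);st()
a=robot.camera("wrist")[:,:,::-1];b=robot.camera("top")[:,:,::-1]
cv2.imwrite("pics/w2.png",cv2.resize(a,(800,600)))
```

```text
t 13.09 p [553.8 145.5  97.3] F [-0.99  0.11 -6.36] w 60.0
True
t 13.62 p [554.9 145.7  86.4] F [1.8  0.35 3.53] w 59.9
t 14.28 p [551.9 145.   83.8] F [ 0.86 -0.01  1.05] w 66.3
t 15.15 p [552. 145.  84.] F [-0.69  0.39 -0.06] w 86.1
t 16.37 p [553.5 145.4 198.9] F [-0.02 -0.54  0.6 ] w 86.3
```

View pics/w2.png

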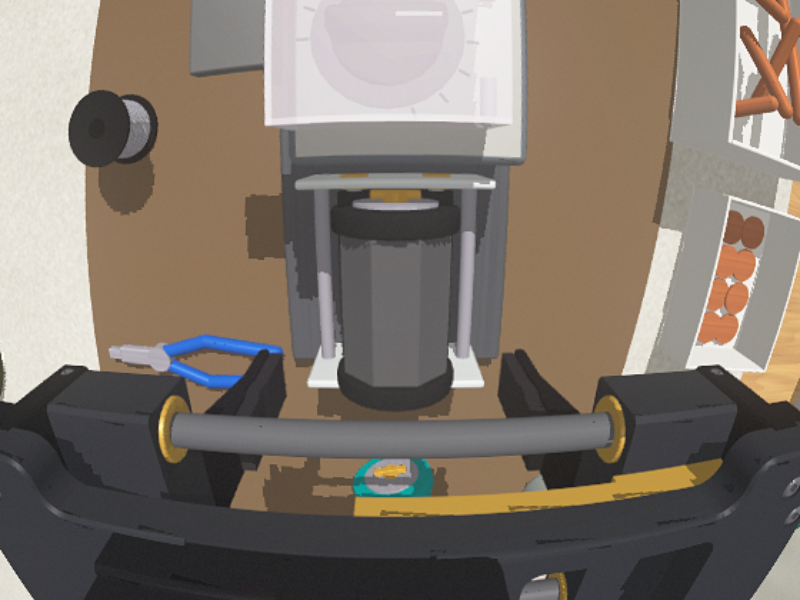

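The barrel lies centred between the plates, spanning (340–460, 200–410). Next is the cover: pinch the tab by its ends and swing it along the hinge arc.

```bash
cat >> h.py <<'E'
QT=quat(TA+np.pi/2)
def tab(th,dz=-18.7):
    x=-138*np.cos(th)+34*np.sin(th);z=138*np.sin(th)+34*np.cos(th)
    return P(HINGE+x*tx,100+z+dz)
E
python3 - <<'E'
from h import *
t0=np.array(tab(0))
print(np.round(robot.ik(t0.tolist(),QT),2),np.round(robot.ik(tab(1.5),QT),2))
robot.movep((t0+[0,0,130]).tolist(),QT);st()
robot.line_to((t0+[0,0,50]).tolist());
print(robot.line_to(t0.tolist(),max_speed=60,contact_N=6));st()
robot.gripper_to(40,25);st()
for th in np.arange(.15,1.51,.15):
    robot.line_to(tab(th),max_speed=110)
    if abs(th%.45)<.01: st()
robot.pause(.1);st()
cv2.imwrite("pics/s3.png",robot.camera("side")[:,:,::-1])
robot.gripper_to(75);robot.pause(.3);st()
p=np.array(robot.current_ee_pos());robot.line_to((p+[0,0,70]).tolist());
robot.line_to(P(DIAL-70*tx,300),max_speed=150);robot.pause(.1);st()
a=robot.camera("wrist")[:,:,::-1];s=robot.camera("side")[:,:,::-1]
s=cv2.resize(s[100:220,170:300],(330,305));o=np.zeros((420,890,3),np.uint8);o[:,:560]=a;o[:305,560:]=s
cv2.imwrite("pics/w3.png",cv2.resize(o,(800,378)))
E
```

```text
[-0.61  0.16 -0.    1.88  0.    1.11  1.07] [-0.52  0.39  0.03  1.37 -0.01  1.39  1.19]
t 17.59 p [450.9 283.6 245. ] F [-0.01  0.8   0.84] w 85.7
False
t 19.26 p [450.7 284.6 115.7] F [-0.33 -0.77  0.92] w 85.9
t 20.07 p [450.3 285.4 115.4] F [-0.45  3.03 -1.5 ] w 43.5
t 22.12 p [528.3 294.2 210.1] F [-2.2   5.23  1.78] w 43.3
t 23.59 p [610.7 303.4 219.6] F [-0.58  5.9  -2.01] w 43.7
t 24.77 p [611.6 301.9 221.3] F [-0.43  0.36 -0.17] w 74.9
t 26.63 p [464.  285.6 299.5] F [-0.21 -0.09 -0.16] w 75.1
```

View pics/w3.png

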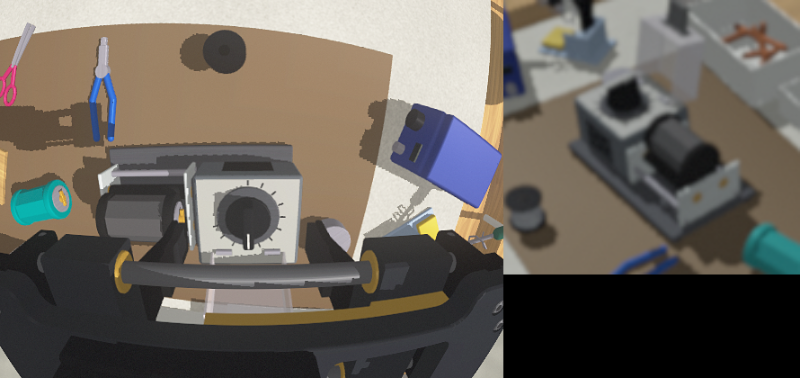

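The cover is open: transparent, standing behind the housing in the side view. The dial is at (248,217) with a white mark toward the hinge. I zoom in on it.

Run:
```python
from h import *
a=robot.camera("wrist")[:,:,::-1]
c=a[170:310,200:350];cv2.imwrite("pics/d.png",cv2.resize(cv2.convertScaleAbs(c,alpha=1.5,beta=30),None,fx=4,fy=4,interpolation=cv2.INTER_CUBIC))
```

```text
(no output)
```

View pics/d.png

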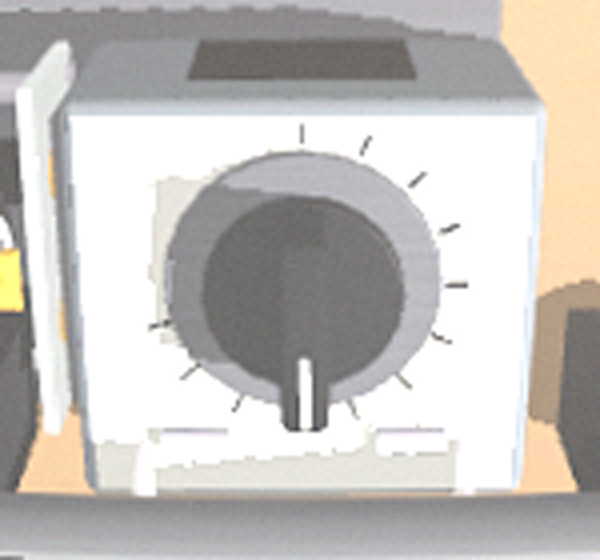

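The bar lies along x with its pointer toward the hinge, so the dial is at about 3.14 and needs about 1.25 rad clockwise. A wide gripper turning near the open cover could hit it. Instead I push the bar's tail (-x end) with closed fingers at fixed attitude, away from the cover.

```bash
cat > push.py <<'E'
from h import *
def pos(al,z=120,extra=0,hx=9.5,hy=15,rc=20):
    u=np.array([-np.cos(al),np.sin(al)]);n=np.array([np.sin(al),np.cos(al)])
    s=rc-(-hx*np.cos(al)+hy*np.sin(al)); off=7+hx*abs(n[0])+hy*abs(n[1])+extra
    l=u*s-n*off;return P(DIAL+l[0]*tx+l[1]*ty,z)
E
python3 - <<'E'
from push import *
robot.gripper_to(0,20)
robot.line_to(pos(0,200,12),QT)
print(robot.line_to(pos(0,121,12),max_speed=80,contact_N=6));st()
for al in np.arange(0,1.75,.1):
    robot.line_to(pos(al),max_speed=40)
    F=np.array(robot.current_force());print(round(al,2),np.round(F,1))
    if np.hypot(*F[:2])>11: break
robot.pause(.2);st()
robot.line_to(pos(al-.1,extra=8),max_speed=60)
p=robot.current_ee_pos();robot.line_to(P(p,200));robot.line_to(P(DIAL-70*tx,300));robot.pause(.1);st()
a=robot.camera("wrist")[:,:,::-1]
c=a[150:310,130:350];cv2.imwrite("pics/d2.png",cv2.resize(cv2.convertScaleAbs(c,alpha=1.4,beta=20),None,fx=3.6,fy=3.6,interpolation=cv2.INTER_CUBIC))
E
```

```text
False
t 30.19 p [507.7 256.6 121.6] F [ 0.08 -0.05  1.33] w 0.3
0.0 [ 0.5 -1.1  0.8]
0.1 [ 0.   0.2 -0.8]
0.2 [0.6 0.6 0.3]
0.3 [ 0.1 -0.6  0. ]
0.4 [-1.1 -2.6  1. ]
0.5 [-2.3 -2.5  1.7]
0.6 [-3.  -2.   1.3]
0.7 [-2.8 -2.2  1.2]
0.8 [-3.5 -2.6  1.3]
0.9 [-3.9 -3.   0.4]
1.0 [-5.  -1.9 -0.1]
1.1 [-4.5 -0.7  0. ]
1.2 [-5.3 -0.5 -0.4]
1.3 [-6.5 -0.2  0.5]
1.4 [-6.7  1.4  0.3]
1.5 [-10.9  -1.7   4.5]
t 34.59 p [511.5 296.9 119.7] F [-11.01  -2.05   3.64] w 0.4
t 36.57 p [463.1 285.4 298.4] F [-0.86 -0.22  0.55] w 0.5
```

View pics/d2.png

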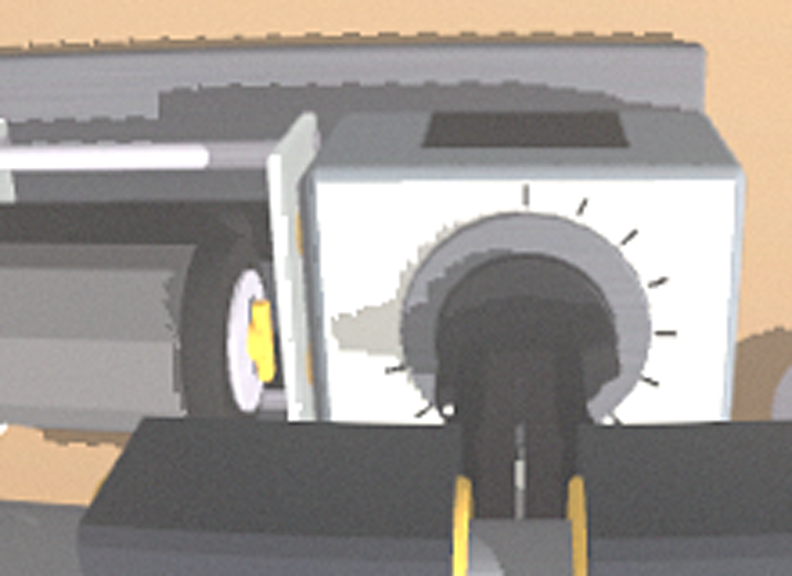

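The closed fingers hide part of the dial. I open them and look again.

Run:
```python
from h import *
robot.gripper_to(86)
robot.line_to(P(DIAL-75*tx,310));robot.pause(.1);st()
a=robot.camera("wrist")[:,:,::-1]
c=a[170:310,190:350];cv2.imwrite("pics/d3.png",cv2.resize(cv2.convertScaleAbs(c,alpha=1.8,beta=40),None,fx=4,fy=4,interpolation=cv2.INTER_CUBIC))
```

```text
t 38.48 p [458.5 285.3 310. ] F [-0.07  1.    0.22] w 86.2
```

View pics/d3.png

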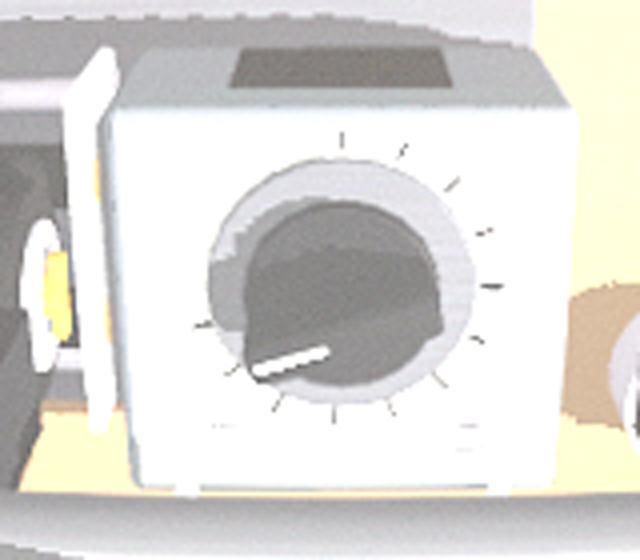

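The white mark now runs from (325,352) to (255,372) in the crop. I compute its angle, and that of the last tick at (203,325) for reference.

Run:
```python
from h import *
c=robot.get_calibration("wrist");E=np.array(c['extrinsics'])
def loc(u,v,z):
    v=np.array([u/4+190-c['cx'],v/4+170-c['cy']]);r=np.hypot(*v);t=r/c['fx'];d=E[:3,:3]@np.r_[v/r*np.sin(t),np.cos(t)]
    o=E[:3,3];p=o+d*(z-o[2])/d[2];q=p[:2]-DIAL;return np.array([q@tx,q@ty])
ang=lambda w:np.arctan2(w[1],-w[0])%(2*np.pi)  # cw from -x
a,b=loc(325,352,144),loc(255,372,144);print(a,b,"marker",ang(b-a))
ctr=(loc(440,325,144)+loc(250,360,144))/2
o=(loc(341,140,100)+loc(334,415,100)+0)/2;print(o)
for p in((341,140),(402,152),(452,185),(484,232),(491,286),(477,340),(440,380),(392,406),(334,413),(278,402),(232,368),(203,325)):
    print(np.round(ang(loc(*p,100)),2),end=" ")
```

```text
[ 3.3180661 -2.8071921] [  9.73956016 -22.61975191] marker 4.398960197455334
[1.60659919 0.71609601]
0.04 0.45 0.85 1.24 1.62 2.01 2.38 2.75 3.15 3.54 3.95 4.35
```

The dial reads 4.40 and the last tick matches its stop. I back off and take the last overall look.

Run:
```python
from h import *
robot.line_to(P(DIAL-90*tx,400));robot.pause(.3);st()
t=robot.camera("top")[:,:,::-1];s=robot.camera("side")[:,:,::-1]
t=cv2.resize(t[90:330,20:480],(800,417));s=cv2.resize(s[100:220,170:300],(195,180))
t[237:,:195]=s
cv2.imwrite("pics/fin.png",t)
```

```text
t 39.58 p [443.3 283.5 399.2] F [ 0.58  0.83 -0.44] w 86.4
```

View pics/fin.png

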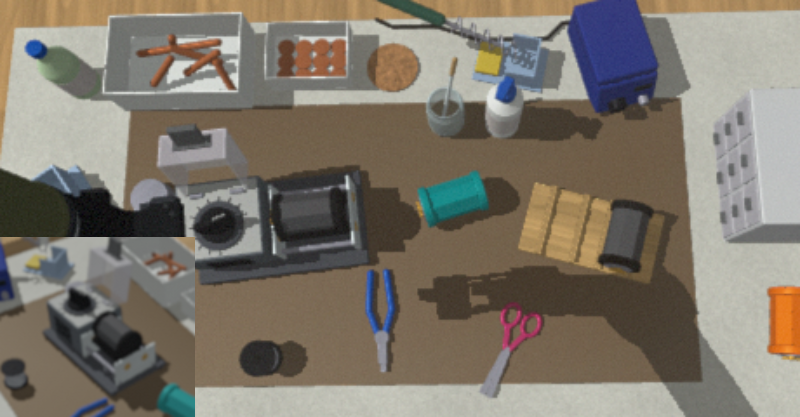

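The barrel is on the rollers at (310,213), and the light one is in its berth at (628,235). The cover is up at (205,155) and the bystanders are where they were. I hand the job in.

```bash
python3 -c "
from bench import robot
robot.job_done();print(robot.current_clock())"
```

```text
the job is handed in; nothing more can be done
the job is handed in; nothing more can be done
```

I carried out the whole job and handed it in at about 40 s on the robot clock, against the 72 s limit; no verdict is reported back.

- **Heavy barrel:** the first barrel I lifted, from the berth nearest the tumbler, pulled about 6.6–7 N on the wrist, so it is the loaded one. I laid it on the rollers under contact control. Afterwards it looked centred between the bearing plates; I did not measure its final position to the millimetre.
- **Light barrel:** I never touched it, and it is still in its berth.
- **Cover:** I swung it past its balance point by the tab and released it. It stands open in both the side view and the last top view. I had no direct reading of its angle.
- **Dial:** the wide gripper would have come close to the open cover, so I pushed the dial's bar round with closed fingers instead of gripping it. The push force rose to about 11 N at the end of the turn. The white mark measured 4.40 rad, which is the stop.
- **Bystanders:** the last top view shows the jar, sprayer, reel, scissors and pliers where they were. The tin was partly hidden by the arm. The gripper was open and clear of everything at hand-in.

No check failed. The one disagreement was the far bearing plate, which measured 65 mm from my bay estimate instead of 63 mm, so I shifted the placement by 1 mm.

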